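Throw the guarded toggle

ROBOT

A 7-joint arm with a two-finger parallel gripper is mounted at the origin on a cart in front of the work surface, level with it; the furniture and walls round the work are solid. World frame = base frame: x ahead of the robot, y to its left, z up, the work surface at z = 0. Lengths are in m, angles in rad, forces in N, time in s.
With the tool pointing down it reaches from about 0.425 to 0.875 m from the base axis. Payload 4.7 kg.
Tool frame: the origin (TCP) lies at the very end of the fingers, on their centre line; the grasp point (between the pads) lies 19 mm behind it; z points along the fingers, y is the line along which they close (so a half turn about z gives the same grasp; the last joint's range is limited). The gripper opens to 87 mm and grips with 3 to 60 N. Pads are 19 mm wide; open, the fingers measure 117 mm over their backs; the gripper's body (75 mm by 190 mm) begins 51 mm behind the grasp point.
Start: joints at [-1.229, 0.321, -0.07, 1.45, 0.023, 1.371, -0.057], TCP at [0.209, 0.615, 0.223] pointing down, gripper open.
Joint ranges: [-2.86, 2.86], [-0.3, 2.09], [-1.38, 1.24], [0.06, 2.45], [-1.56, 4.7], [0.09, 2.05], [-2.69, 2.69]. Speed limits (rad/s): [2.57, 2.57, 3.14, 3.14, 3.14, 3.14, 3.14].

INTERFACE

Orientations are given as a rotation vector (axis times angle).
In Python, from bench import ctrl, get_image, job gives the robot as it stands.
- The arm moves only by the shell command python3 -m crank 'ROWS' [FORCE]. ROWS is JSON, a list that holds one entry, the list of rows, each a list of 5 numbers: the shift along the tool's x, y, z in mm, then the turn about the tool's z in rad, then the closure, from -1 (fully open) to 1 (shut), so that 0 is half open. A call has 1 to 10 rows; each row shifts and turns the commanded pose from where the row before left it, along the tool's axes as they then stand; what a row does not reach is not made up. A row lasts 1/12 s, in which the tool goes at most 41.7 mm and 7.16 degrees, less where a joint would pass 70% of its speed; a pose out of reach is approached as far as the arm can. A call with a gripper value outside its range is refused whole. The fingers move at their own pace and stop on an object; FORCE is the grip in N (left out, the last holds). Time passes only in rows, so rows that do not move let the fingers close. It gives the time, the measured TCP pose, the force, the opening and the grip force at its end, in the units of the state.
- ctrl.get_state(): the state, without advancing time (a new reading comes with each control period).
- get_image(name): name is "side" or "top"; returns a dict with "pixels" (400x640x3 uint8, red, green, blue), "fx", "fy", "cx", "cy" (pixels), "T" (4x4, takes a point from camera to world coordinates). Camera axes: x right, y down, z forward; pixel columns grow to the right and rows downward; lengths in m; the calibration is good to about 2 mm. A picture is of the moment at which its call begins. There is no depth.
- job.close_job(): hands the job in; it is judged then, once.
The state is a dict: "time": time; "joint_positions": joint angles; "qd": joint speeds; "joint_torque": joint torques, N m; "position": TCP position; "tool_rot": TCP orientation; "ft_force": force on the tool from outside, world axes, zero at the start; "torque": the same for the moment, N m; "grip_width": opening from 0.0 (shut) to 1.0 (fully open); "grip_force": force on a finger pad.
Only numpy, scipy, OpenCV 4.12 (cv2) and the standard library are available. Lean on these libraries where they do the work, as an engineer would, in place of code of your own. Each camera call takes 0.05 s, during which the arm holds its last target. There are 200 camera calls.

TASK

With a fingertip, push up the sprung guard of the grey switch box (a roller bar runs along the guard's front edge), flip the toggle beneath it all the way over to the front of the box (the end away from the guard's hinge) while the guard is held up, then draw the finger out so that the guard springs shut over the toggle. Do not lift or shift the switch box, and leave the bottle, the cup and the tape measure that stand round it where they are.

Things in the scene. Friction and masses are not known exactly. Their poses are not given: they have to be found in the camera images.
- switch_box: Grey switch box, aluminium top plate, loose on rubber feet, about 1.6 kg; 130 (x) x 100 (y) x 50 (z) mm. Origin: centre of its underside; +x points to its rear (hinge end), front is -x; top plate at z = 50. On the plate stand only guard, toggle, two hinge knuckles (x = 30, y = 30 to 37 either side, 10 high) and a 7 mm high lamp (x = -48, y = -30).
- guard (a joint): Guard hinge: 0 shut, grows to 1.4 rad as the guard swings up and back. A light spring (about 1 N at the roller) always drives it shut, so it must be held open; held, it leans with its roller on what holds it. The roller's axis lies 50 mm ahead of and 33 above the hinge when shut, at about box x = 42, z = 113 mm at 1.2 rad; it is never above z = 120.
- guard_roller (a point): Middle of the axis of the guard's black roller bar (12 mm thick, 50 long, turns freely; box x = -20, z = 87 when shut); moves with the guard. Guard: dark steel sheet, 3 mm thick, 56 wide, open at front and sides. Shut: riser from the hinge to z = 80, level top plate at z = 80 from x = 30 to -16, roller along its front edge. Pushing the roller rearwards (+x) swings the guard up.
- guard_hinge (a point): Middle of the guard's hinge line, fixed on the box at box x = 30, y = 0, z = 54 mm; the hinge runs along the box's y.
- toggle (a joint): Steel bat toggle under the guard: at 0 it leans 0.42 rad to the rear (towards the guard's hinge), at 0.84 rad it leans as far to the front of the box, where it meets its stop. It may start up to 0.08 rad from the rear stop, stays where it is left and takes about 1.5 N at the tip, more nearer the pivot.
- toggle_tip (a point): Centre of the round tip (9 mm across) of the toggle, 22 mm from its pivot; the bat is 7 mm thick. The pivot is in the top plate at box x = -4, y = 0, z = 50 mm. At 0 the tip is at box x = +5, z = 70 mm; fully over at x = -13, z = 70 mm.
- oil_bottle: Bystander: small white oil bottle with a red cap, 36 mm across, 94 mm high; origin at the centre of its underside; stands loose beside or behind the box, within 0.2 m of it.
- parts_cup: Bystander: small light grey cup, 65 mm across, 56 mm high; origin at the centre of its underside; stands loose beside or behind the box, within 0.2 m of it.
- tape_measure: Bystander: yellow and black tape measure, 47 x 79 x 64 mm; origin at the centre of its underside; stands loose beside or behind the box, within 0.2 m of it.
Things that resemble listed ones, but are neither listed nor needed, are in the scene too. Leave any green or red look-alike of the switch_box alone.

How it is judged:
On the way, in this order (a step that is already met when the one before it is completed fails the run):
1. the guard is swung well up (over 0.5 rad) by the fingers, with the toggle still to the rear (value of joint guard above 0.5 rad and value of joint toggle below 0.5 rad and contact force between the fingers and switch_box above 0.1 N), for 0.1 s.
2. the toggle is flipped to the front while the guard is still held up (value of joint toggle above 0.7 rad and value of joint guard above 0.12 rad), for 0.1 s.
3. the guard is shut again (value of joint guard below 0.06 rad), for 0.2 s.
At the end, for the whole second after the job is handed in: The toggle is over to the front (past 0.7 rad; its stop is at 0.84), the guard is shut over it (less than 0.06 rad), and the box is at rest where it stood (within 20 mm, flat on its feet) (value of joint toggle above 0.7 rad and value of joint guard below 0.06 rad and linear speed of switch_box below 0.02 m/s); the robot touches nothing.
It fails at once if the switch box is shifted by more than 20 mm (distance of switch_box from where it was at the start of the episode above 0.02 m).
It fails at once if the switch box is lifted or tipped (height (world z) of switch_box above 0.01 m or angle between switch_box's own z axis and vertical above 0.12 rad).
It fails at once if the oil bottle is moved by more than 20 mm (distance of oil_bottle from where it was at the start of the episode above 0.02 m).
It fails at once if the cup is moved by more than 20 mm (distance of parts_cup from where it was at the start of the episode above 0.02 m).
It fails at once if the tape measure is moved by more than 20 mm (distance of tape_measure from where it was at the start of the episode above 0.02 m).
It also fails if it takes over 35 s, if anything falls off the work surface, if the arm or the gripper's body presses on something with over 40 N, if the wrist force passes 120 N, or if a joint passes its speed limit or range.

## Working session

There is one attempt and no reset: what is moved stays moved. The work goes in short steps, Python scripts to look and compute and a shell command to move; the robot and the scene stay as the last step left them, time stands still between calls to the robot, and variables do not carry over. Pictures are saved under pics/ and viewed, at most 10 in all, crops included, and the job is handed in when it is done.

```bash
mkdir -p pics
python3 - <<'E'
from bench import ctrl,get_image
import cv2,numpy as np
np.set_printoptions(precision=4,suppress=True)
for n in("top","side"):
    d=get_image(n); cv2.imwrite(f"pics/{n}0.png",d["pixels"][:,:,::-1]); print(n,d["fx"],d["fy"],d["cx"],d["cy"]); print(np.array(d["T"]))
print(ctrl.get_state())
E
```

```text
top 439.35592075690016 439.35592075690016 317.5913538192149 199.91921063646998
[[-0.0185 -0.9946  0.1018  0.4854]
 [-0.9994  0.0213  0.0261  0.2539]
 [-0.0281 -0.1012 -0.9945  1.2113]
 [ 0.      0.      0.      1.    ]]
side 501.8081793174951 501.8081793174951 318.40787646970256 205.57072518818055
[[ 0.8718 -0.2051  0.4449  0.0639]
 [-0.4894 -0.4058  0.7719 -0.6068]
 [ 0.0223 -0.8907 -0.4541  0.5991]
 [ 0.      0.      0.      1.    ]]
{'time': 0.1, 'joint_positions': array([-1.2289,  0.3218, -0.0701,  1.4515,  0.0226,  1.3708, -0.0569]), 'qd': array([ 0.0003,  0.0005,  0.0008, -0.0026, -0.0002,  0.0013, -0.0027]), 'joint_torque': array([ -0.0005, -49.2574,  -0.4062, -31.3402,  -0.0642,   0.0395,
         0.0001]), 'position': array([0.2091, 0.6149, 0.2216]), 'tool_rot': array([-0.5125, -3.0993,  0.0027]), 'ft_force': array([-0.0872,  0.5471, -0.2754]), 'torque': array([-0.0244, -0.0058, -0.0244]), 'grip_force': 0.0, 'grip_width': 1.0040289149214925}
```

View pics/top0.png

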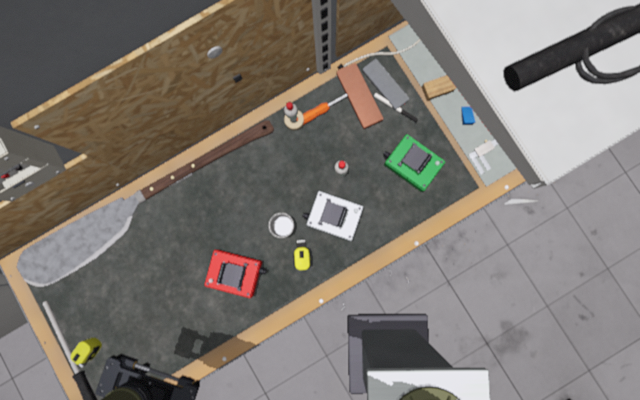

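View pics/side0.png

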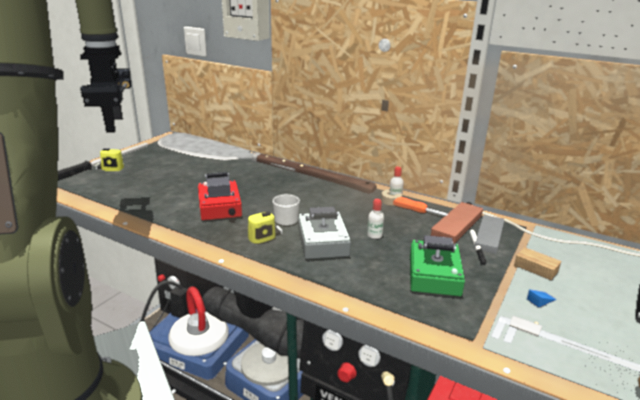

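The grey box sits at top (335,215) and side (325,233). The look-alikes are red at top (234,275) and green at top (414,162). Only the aluminium/grey one fits. The cup is at top (282,225), the tape at (302,258) and the bottle at (341,170). Next is an enlarged crop to confirm the box and get its orientation.

Run:
```python
import cv2,numpy as np
a=cv2.imread("pics/top0.png")[150:275,260:390]; b=cv2.imread("pics/side0.png")[180:280,240:400]
a=cv2.resize(a,(390*4//4,375),interpolation=cv2.INTER_CUBIC); 
b=cv2.resize(b,(400,250),interpolation=cv2.INTER_CUBIC)
c=np.zeros((375,790,3),np.uint8); c[:,:390]=a; c[:250,390:]=b
cv2.imwrite("pics/crop1.png",c)
```

```text
(no output)
```

View pics/crop1.png

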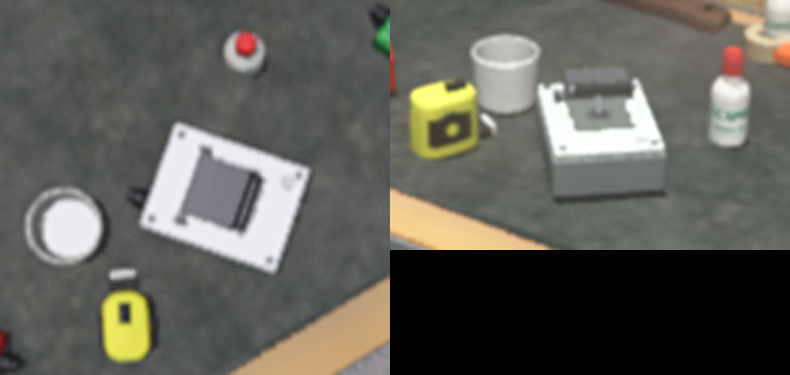

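The crop shows the grey box with an aluminium plate. The roller is on its right edge in the top view, at crop (250,202), and the lamp at (288,182), so the front faces image right (about world -y). The plate corners are at crop (177,123), (309,170), (275,272) and (141,226). Now I'll fit the pose using both views.

```bash
cat > h.py <<'E'
import numpy as np
from scipy.optimize import least_squares
CAM={"top":(439.356,317.591,199.919,np.array([[-.0185,-.9946,.1018,.4854],[-.9994,.0213,.0261,.2539],[-.0281,-.1012,-.9945,1.2113]])),
"side":(501.808,318.408,205.571,np.array([[.8718,-.2051,.4449,.0639],[-.4894,-.4058,.7719,-.6068],[.0223,-.8907,-.4541,.5991]]))}
def proj(n,P):
    f,cx,cy,T=CAM[n]; c=(np.atleast_2d(P)-T[:,3])@T[:,:3]; return np.c_[f*c[:,0]/c[:,2]+cx,f*c[:,1]/c[:,2]+cy]
def ray(n,uv,z):
    f,cx,cy,T=CAM[n]; d=T[:,:3]@np.array([(uv[0]-cx)/f,(uv[1]-cy)/f,1]); return T[:,3]+d*(z-T[2,3])/d[2]
def b2w(p,P):
    x,y,t=p; P=np.atleast_2d(P); c,s=np.cos(t),np.sin(t); return np.c_[x+c*P[:,0]-s*P[:,1],y+s*P[:,0]+c*P[:,1],P[:,2]]
E
python3 - <<'E'
from h import *
np.set_printoptions(precision=4,suppress=True)
t=np.array([[177,123],[309,170],[275,272],[141,226]])/3+[260,150]
s=np.array([[300,215.2],[338.8,212],[349.2,241.2],[306,244]])
W=np.array([ray("top",u,.05) for u in t]); print(W); print(np.array([ray("side",u,.05) for u in s]))
# box corners: rear/front; front = image right.
# top: 0 rear-far(world+x),1 front-far,2 front-near,3 rear-near ; box y: lamp(y=-30) on front-far? corner
C=np.array([[.065,-.05,.05],[-.065,-.05,.05],[-.065,.05,.05],[.065,.05,.05]])
a=W[0]-W[1]; th=np.arctan2(a[1],a[0])
r=lambda p:(proj("top",b2w(p,C))-t).ravel()
o=least_squares(r,[*W.mean(0)[:2],th]); print(o.x,np.abs(o.fun).max(),np.degrees(o.x[2]))
F=dict(lamp=[-.048,-.03,.057],roll=[-.02,0,.087],hinge=[.03,0,.054])
for k,v in F.items(): print(k,proj("top",b2w(o.x,v)),proj("side",b2w(o.x,v)))
print("sidecorners",proj("side",b2w(o.x,C)).tolist())
for k,u,z in(("bottle",(260+246/3,150+44/3),.094),("cup",(260+64/3,150+225/3),.056),("tape",(260+126/3,150+325/3),.064)):
    q=ray("top",u,z); c,s_=np.cos(o.x[2]),np.sin(o.x[2]); d=q[:2]-o.x[:2]; print(k,q,"box:",c*d[0]+s_*d[1],-s_*d[0]+c*d[1])
E
```

```text
[[0.6281 0.2802 0.05  ]
 [0.5838 0.1645 0.05  ]
 [0.4948 0.1968 0.05  ]
 [0.5373 0.3136 0.05  ]]
[[0.5397 0.303  0.05  ]
 [0.6285 0.2758 0.05  ]
 [0.5788 0.152  0.05  ]
 [0.492  0.1839 0.05  ]]
[0.561  0.2388 1.2158] 1.511933013034195 69.65980924202539
lamp [[356.1362 210.8606]] [[339.0564 232.4181]]
roll [[342.667  217.4295]] [[323.5763 214.8216]]
hinge [[324.3765 211.9851]] [[319.5823 217.3215]]
sidecorners [[338.0618579304717, 210.66753350508228], [349.6228498166739, 238.66279785949487], [303.25184289702196, 241.55768545156945], [296.05896202103276, 212.92526974233218]]
bottle [0.6896 0.2187 0.094 ] box: 0.025869359528795554 -0.12760983663593684
cup [0.5393 0.381  0.056 ] box: 0.12580389866223607 0.06976518158514611
tape [0.4515 0.3273 0.064 ] box: 0.044899678032801406 0.13343209998283045
```

```bash
python3 -m crank '[[[0,0,0,0.12,1],[0,0,0,0.12,1],[0,0,0,0.12,1],[0,0,0,0.12,1],[0,0,0,0.12,1],[0,0,0,0.12,1],[0,0,0,0.12,1],[0,0,0,0.12,1],[0,0,0,0.12,1],[0,0,0,0.12,1]]]' 20 && python3 -m crank '[[[0,0,0,0.12,1],[0,0,0,0.12,1],[0,0,0,0.12,1],[0,0,0,0.04,1],[0,0,0,0,1]]]'
cat >> h.py <<'E'
BOX=[.561,.2388,1.2158]
def where():
    from bench import ctrl
    from scipy.spatial.transform import Rotation as R
    s=ctrl.get_state(); M=R.from_rotvec(s["tool_rot"]).as_matrix(); c,si=np.cos(BOX[2]),np.sin(BOX[2])
    B=np.array([[c,si,0],[-si,c,0],[0,0,1]]); p=B@(s["position"]-np.array([BOX[0],BOX[1],0]))*1000
    tx=B@M[:,0]; print("t",s["time"],"box mm",p.round(1),"toolx angle",np.arctan2(tx[1],tx[0]).round(3),"tilt",M[2,2].round(4),"F",(B@s["ft_force"]).round(2),"w",round(s["grip_width"],3),"q",s["joint_positions"].round(2))
    return p,B@M
E
python3 -c "
from h import *
p,M=where(); print(M.T@(np.array([-75,0,200])-p))"
```

```text
time: 0.93
position: [0.2092, 0.6151, 0.2219]
tool_rot: [2.179, 2.262, -0.002]
ft_force: [0.5, -0.5, 0.6]
grip_width: 0.326
grip_force: 0.0
time: 1.35
position: [0.2092, 0.6151, 0.222]
tool_rot: [2.581, 1.79, -0.001]
ft_force: [0.6, -0.4, 0.1]
grip_width: 0.017
grip_force: 0.0
t 1.35 box mm [230.5 460.7 222. ] toolx angle -0.003 tilt -1.0 F [-0.14 -0.71  0.11] w 0.017 q [-1.39  0.32  0.14  1.46 -0.04  1.37 -1.61]
[-304.21313909  461.55852342   22.39784618]
```

```bash
python3 -m crank '[[[-19,28.8,0,0,1],[-19,28.8,0,0,1],[-19,28.8,0,0,1],[-19,28.8,0,0,1],[-19,28.8,0,0,1],[-19,28.8,0,0,1],[-19,28.8,0,0,1],[-19,28.8,0,0,1]]]' >/dev/null&& python3 -m crank '[[[-19,28.8,0,0,1],[-19,28.8,0,0,1],[-19,28.8,0,0,1],[-19,28.8,0,0,1],[-19,28.8,0,0,1],[-19,28.8,0,0,1],[-19,28.8,0,0,1],[-19,28.8,0,0,1],[0,0,0,0,1],[0,0,0,0,1]]]'
python3 -c "
from h import *
p,M=where(); print(M.T@(np.array([-60,0,130])-p))"
```

```text
time: 2.85
position: [0.5358, 0.1668, 0.2224]
tool_rot: [2.584, 1.786, -0.001]
ft_force: [-0.2, -0.1, -1.6]
grip_width: 0.006
grip_force: 0.0
t 2.85 box mm [-76.3  -1.4 222.4] toolx angle -0.006 tilt -1.0 F [-0.13  0.15 -1.57] w 0.006 q [-0.83  0.14  0.53  1.69 -0.07  1.33 -0.65]
[16.36346768 -1.50780159 92.41068895]
```

Lower to z≈79 in front of the box (x≈-62) and look.

```bash
python3 -m crank '[[[3,-1,30,0,1],[3,-0.5,30,0,1],[3,0,30,0,1],[3,0,30,0,1],[2,0,23,0,1],[0,0,0,0,1],[0,0,0,0,1]]]' >/dev/null
python3 - <<'E'
from h import *
from bench import get_image
import cv2
p,M=where()
a=get_image("top")["pixels"][150:275,280:410,::-1]; b=get_image("side")["pixels"][160:270,260:390,::-1]
c=np.zeros((390,790,3),np.uint8); c[:375,:390]=cv2.resize(a,(390,375),interpolation=2); c[:330,400:790]=cv2.resize(b,(390,330),interpolation=2)
cv2.imwrite("pics/c2.png",c)
E
```

```text
t 3.4333 box mm [-59.7   3.7  78.6] toolx angle 0.001 tilt -1.0 F [ 0.03 -1.04  0.09] w 0.006 q [-0.81  0.28  0.5   1.84 -0.16  1.06 -0.6 ]
```

View pics/c2.png

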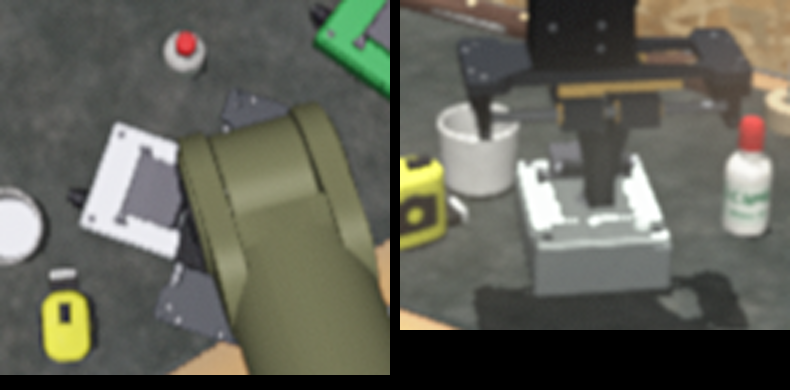

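The finger stands in front of the roller (crop 2: tip at (600,205), roller middle about (592,160)), roughly centred. Push rearward.

```bash
python3 -m crank '[[[5,2,-1,0,1],[5,1,0,0,1],[5,0,0,0,1],[5,0,0,0,1],[5,0,0,0,1],[5,0,0,0,1],[0,0,0,0,1]]]' >/dev/null; python3 -c "
from h import *
where()"; python3 -m crank '[[[5,0,0,0,1],[5,0,0,0,1],[5,0,0,0,1],[5,0,0,0,1],[0,0,0,0,1]]]' >/dev/null; python3 -c "
from h import *
where()"
```

```text
t 4.1167 box mm [-28.8  -0.9  80.5] toolx angle -0.001 tilt -1.0 F [-0.38 -0.13 -0.1 ] w 0.004 q [-0.83  0.33  0.49  1.78 -0.17  1.07 -0.63]
t 4.5333 box mm [-8.4 -0.8 80.6] toolx angle -0.0 tilt -1.0 F [-0.42 -0.33 -0.86] w 0.007 q [-0.83  0.35  0.48  1.75 -0.18  1.08 -0.65]
```

```bash
python3 -m crank '[[[5,0,0,0,1],[5,0,0,0,1],[5,0,0,0,1],[5,0,0,0,1],[5,0,0,0,1],[5,0,0,0,1],[2,0,0,0,1],[0,0,0,0,1]]]' >/dev/null
python3 - <<'E'
from h import *
from bench import get_image
import cv2
p,M=where()
a=get_image("top")["pixels"][150:275,280:410,::-1]; b=get_image("side")["pixels"][180:260,280:375,::-1]
c=np.zeros((400,790,3),np.uint8); c[:300,:312]=cv2.resize(a,(312,300),interpolation=2); c[:400,315:790]=cv2.resize(b,(475,400),interpolation=2)
cv2.imwrite("pics/c3.png",c)
E
```

```text
t 5.2 box mm [22.7 -1.1 80.5] toolx angle -0.001 tilt -1.0 F [-0.72  0.78 -0.07] w 0.003 q [-0.85  0.4   0.47  1.69 -0.2   1.1  -0.68]
```

View pics/c3.png

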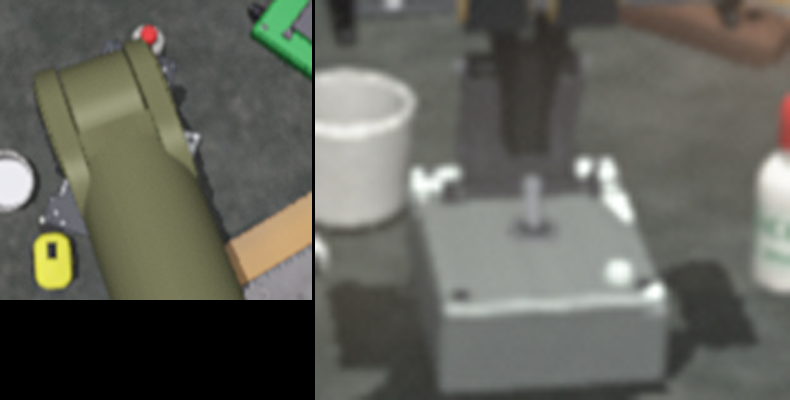

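The guard is up behind the finger. The toggle still leans rearwards (crop 3: tip (532,180), base (532,228)), and the fingertip's lower edge is at (525,152). I'll check these pixels against the model.

```bash
python3 -c "
from h import *
f=lambda P:((proj('side',b2w(BOX,np.array(P)/1000))-[280,180])*5+[315,0]).round(0).tolist()
print('pivot',f([-4,0,50]),'tip0',f([5,0,70]),'fingerfront edge',f([[13.2,-15,80.5],[13.2,15,80.5]]),'frontcorners',f([[-65,-50,50],[-65,50,50],[-65,-50,0],[-65,50,0]]),'lamp',f([-48,-30,55]))"
```

```text
pivot [[525.0, 230.0]] tip0 [[523.0, 181.0]] fingerfront edge [[553.0, 150.0], [487.0, 154.0]] frontcorners [[663.0, 293.0], [431.0, 308.0], [657.0, 392.0], [430.0, 407.0]] lamp [[610.0, 266.0]]
```

The model agrees to within about 3 mm. Shift slightly, then lower behind the toggle.

```bash
python3 -m crank '[[[2,1,0,0,1],[1,1,0,0,1],[0,0,3,0,1],[0,0,4,0,1],[0,0,4,0,1],[0,0,4,0,1],[0,0,1,0,1],[0,0,0,0,1],[0,0,0,0,1]]]' >/dev/null;python3 -c "
from h import *
where()"
```

```text
t 6.05 box mm [24.7 -3.1 64.2] toolx angle -0.002 tilt -1.0 F [-1.3  -0.04 -1.04] w 0.008 q [-0.84  0.42  0.46  1.7  -0.21  1.07 -0.67]
```

```bash
python3 -m crank '[[[-4,0,0,0,1],[-4,0,0,0,1],[-4,0,0,0,1],[-4,0,0,0,1],[-3,0,0,0,1],[-2,0,0,0,1],[0,0,0,0,1],[0,0,0,0,1]]]' >/dev/null
python3 - <<'E'
from h import *
from bench import get_image
import cv2
p,M=where()
b=get_image("side")["pixels"][180:260,280:375,::-1]
cv2.imwrite("pics/c4.png",cv2.resize(b,(475,400),interpolation=2))
E
```

```text
t 6.7167 box mm [ 3.6 -3.4 64.7] toolx angle -0.002 tilt -1.0 F [-0.18  0.51  1.57] w 0.004 q [-0.83  0.39  0.47  1.73 -0.2   1.06 -0.65]
```

View pics/c4.png

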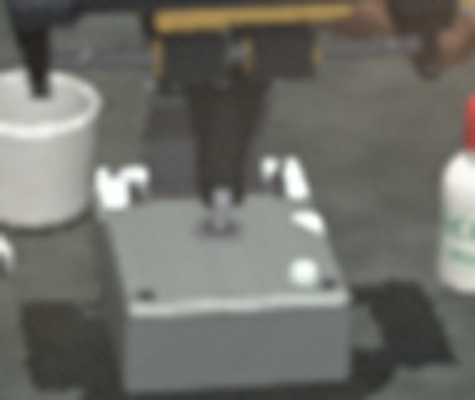

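The toggle is partly over: its tip is at crop (222,192), and fully over should be at about v=202. The box has not moved (lamp still at (303,270)). Push further in small steps, watching the force.

```bash
for i in 1; do python3 -m crank '[[[-2,0,0,0,1],[-1,0,0,0,1],[0,0,0,0,1],[0,0,0,0,1]]]' >/dev/null; python3 -c "
from h import *
where()"; python3 -m crank '[[[-2,0,0,0,1],[0,0,0,0,1],[0,0,0,0,1]]]' >/dev/null; done
python3 - <<'E'
from h import *
from bench import get_image
import cv2
p,M=where()
f=lambda P:((proj('side',b2w(BOX,np.array(P)/1000))-[280,180])*5).round(0).tolist()
print(f([-13,0,70]))
b=get_image("side")["pixels"][180:260,280:375,::-1]
cv2.imwrite("pics/c5.png",cv2.resize(b,(475,400),interpolation=2))
E
```

```text
t 7.1 box mm [ 1.5 -3.3 64.6] toolx angle -0.002 tilt -1.0 F [3.39 0.21 0.26] w 0.005 q [-0.83  0.39  0.47  1.74 -0.2   1.06 -0.65]
t 7.35 box mm [ 1.1 -3.2 64.8] toolx angle -0.001 tilt -1.0 F [ 5.75 -1.56 -1.25] w 0.002 q [-0.83  0.39  0.47  1.74 -0.2   1.06 -0.64]
[[214.0, 201.0]]
```

View pics/c5.png

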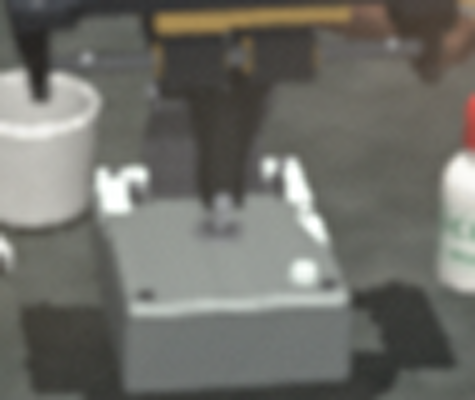

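The arm stalled against the toggle's stop at about 6 N. The tip is now at (222,200), matching the fully-over prediction, and the lamp is unmoved. Back off 3 mm, rise to z≈81, then draw out forward.

```bash
python3 -m crank '[[[3,0,0,0,1],[2,0,0,0,1],[0,0,-5,0,1],[0,0,-5,0,1],[0,0,-6,0,1],[0,0,0,0,1],[0,0,0,0,1]]]' >/dev/null;python3 -c "
from h import *
where()"; python3 -m crank '[[[-5,0,0,0,1],[-5,0,0,0,1],[-5,0,0,0,1],[-5,0,0,0,1],[-5,0,0,0,1],[-5,0,0,0,1],[-5,0,0,0,1],[-5,0,0,0,1],[-8,0,0,0,1],[-8,0,0,0,1]]]' >/dev/null;python3 -c "
from h import *
where()"; python3 -m crank '[[[-12,0,0,0,1],[-20,0,-15,0,1],[-20,0,-30,0,1],[-20,0,-30,0,1],[-30,0,-20,0,1],[-30,0,0,0,1],[0,0,0,0,1],[0,0,0,0,1]]]' >/dev/null
python3 - <<'E'
from h import *
from bench import get_image
import cv2
p,M=where()
a=get_image("top")["pixels"][150:275,260:390,::-1]; b=get_image("side")["pixels"][180:260,280:375,::-1]
c=np.zeros((400,790,3),np.uint8); c[:300,:312]=cv2.resize(a,(312,300),interpolation=2); c[:400,315:790]=cv2.resize(b,(475,400),interpolation=2)
cv2.imwrite("pics/c6.png",c)
E
```

```text
t 7.9833 box mm [ 3.9 -3.7 81.3] toolx angle -0.002 tilt -1.0 F [-1.59 -1.08 -0.73] w 0.004 q [-0.84  0.38  0.48  1.72 -0.19  1.09 -0.66]
t 8.8167 box mm [-52.5  -3.1  80.6] toolx angle -0.002 tilt -1.0 F [-0.06  0.37 -0.19] w 0.009 q [-0.81  0.3   0.5   1.82 -0.16  1.06 -0.6 ]
t 9.4833 box mm [-186.4   -3.2  176.1] toolx angle -0.006 tilt -1.0 F [-0.19 -0.72 -0.9 ] w 0.005 q [-0.75  0.03  0.59  1.89 -0.02  1.23 -0.52]
```

View pics/c6.png

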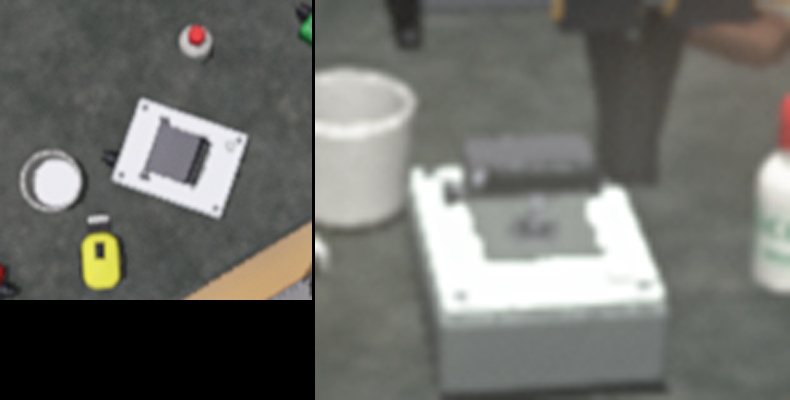

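The guard is shut (roller at about (535,185) in the side crop), the toggle tip shows at the front at (538,202), and the box and bystanders have not moved. Handing in.

```bash
python3 -c "
from bench import job
print(job.close_job())"
```

```text
the job is handed in; nothing more can be done
None
```

The toggle is over to the front with the guard sprung shut over it, the box and bystanders look unmoved in the last pictures, and the job is handed in at about 9.5 s; no verdict was returned.

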